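# Hang the viewing screen on the hook that already holds the magnifier

### The arm

A 7-joint arm with a two-finger parallel gripper is mounted at the origin on the work surface. World frame = base frame: x ahead of the robot, y to its left, z up, the work surface at z = 0. Lengths are in m, angles in rad, forces in N, time in s.
With the tool pointing down it reaches from about 0.35 to 0.9 m from the base axis. Payload 19.9 kg.
Tool frame: the origin (TCP) lies between the finger pads; the fingertips stand 14 mm ahead of it and the grasp point (between the pads) lies 5 mm behind it; z points along the fingers, y is the direction in which the jaws open and shut (so a half turn about z gives the same grasp; the last joint's range is limited). The gripper opens to 85 mm and grips with 20 to 120 N. Pads are 22 mm wide; open, the fingers measure 114 mm over their backs; the gripper's body (76 mm by 85 mm) begins 54 mm behind the grasp point. The pads swing forward as they close: fully open they stand 13 mm farther back than shut.
Start: joints at [1.206, 0.417, -0.01, 1.614, 0.005, 1.111, -0.053], TCP at [0.199, -0.593, 0.245] pointing down, gripper open.
Joint ranges: [-2.81, 2.81], [-0.39, 2.02], [-1.27, 1.25], [0.06, 2.57], [-1.19, 4.33], [0.19, 2], [-2.82, 2.82]. Speed limits (rad/s): [1.89, 1.89, 2.39, 2.39, 3.01, 3.01, 3.01].

### API

Orientations are given as a 3x3 rotation matrix whose columns are the frame's x, y, z axes.
In Python, from workcell import monitor, imaging, ticket, search_frame gives the robot as it stands.
- The arm moves only by the tool drive_tool, never from a script. Its argument "plan" is a list of rows, each a list of 3 entries, a list of its own where there are three numbers: the turn, a rotation vector about the world's x, y, z in degrees, then the shift along the world's x, y, z in mm, then the closure, from -1 (fully open) to 1 (shut). In form: [[[ax, ay, az], [dx, dy, dz], hand], ...]. A call has 1 to 8 rows; each row shifts and turns the commanded pose from where the row before left it; what a row does not reach is not made up. A row lasts 1/10 s, in which the tool goes at most 50 mm and 8.59 degrees, less where a joint would pass 70% of its speed; a pose out of reach is approached as far as the arm can. A call with a gripper value outside its range is refused whole. The fingers move at their own pace and stop on an object; "force" is the grip in N (left out, the last holds). Time passes only in rows, so rows that do not move let the fingers close. It gives the time, the measured TCP pose, the force and the opening at its end, in the units of the state.
- monitor.observe(): the state, without advancing time (a new reading comes with each control period).
- imaging.snapshot(name): name is "scene" or "top" or "wrist"; returns the picture (420x560x3 uint8, red, green, blue); there is no depth.
- imaging.camera_model(name): a dict with "intrinsics" (3x3 intrinsics, pixels), "R" (3x3) and "t" (3): a world point X has camera coordinates R X + t. Camera axes: x right, y down, z forward; pixel columns grow to the right and rows downward; lengths in m; the calibration is good to about 2 mm. A picture is of the moment at which its call begins: read the wrist's pose just before it. camera_model takes no time and is no camera call; for the wrist camera it gives the pose at the moment of the call.
- ticket.hand_in(): hands the job in, once; it reports no verdict.
Trained networks look in the newest picture that a camera, given by its name, has taken for a name from the list of things; names that differ only in an ending like _2 or _b are one class to them, and where a whole thing is asked for, a point or a joint stands for the part that bears it (a point fixed in the world has none). Each returns a list of dicts, best first, with "score" (0 to 1); they miss things now and then, are a little off and sometimes report something else, mostly with a low value. They report only what shows in the picture. A call takes as long as a camera call. They do not tell look-alikes from the thing itself.
- search_frame(name, camera): "extent" ([left, top, right, bottom] in pixels, round what is visible of it).
The state is a dict: "time_s": time; "q": joint angles; "dq": joint speeds; "effort": joint torques, N m; "eef_pos": TCP position; "orientation": TCP orientation; "wrist_force": force on the tool from outside, world axes, zero at the start; "wrist_torque": the same for the moment, N m; "opening": opening from 0.0 (shut) to 1.0 (fully open).
Only numpy, scipy, OpenCV 4.12 (cv2) and the standard library are available. Lean on these libraries where they do the work, as an engineer would, in place of code of your own. Each camera call takes 0.05 s, during which the arm holds its last target.

### The job

Take the amber viewing screen out of its rack and hang it by its bow on the hook of the rod frame, in front of the magnifier that already hangs there: lower it gently until you feel the hook rod take it, before you let go. Keeping hold, slide it back along the rod so that it pushes the magnifier ahead of it, until you feel the magnifier come up firmly but gently against the stop collar, then let go, leaving both hanging freely, level and together. Do not knock the magnifier off, force anything against the hook, or disturb the other things on the bench.

Things in the scene. Friction and masses are not known exactly. Their poses are not given: they have to be found in the camera images.
- screen: UV viewing screen, loose, about 0.26 kg: amber pane in a flat frame 160 wide (y) x 115 high (z) x 6 thick (x), with a steel bow (upright flat-bar handle) on top. Origin: hanging seat, under the bow's bar at mid-width; x normal to the pane, z up. Frame from z = -56 to -171. Starts upright in the rack, seat 179 above the bench; the slot is 40 deep: raise it straight up 45 to free it.
- screen_grip (a point): Where to grip the bow: middle of a straight stretch of its bar, 36 along the screen's +y from mid-width, 1 below the seat; the same place at -36 serves as well. The bar is 8 thick (x), 10 high (z = -6 to +4), straight from 12 to 57 either side; in the middle 24 it cranks up in an inverted V 6 deep, the seat for the rod. Legs at y = 57 to 65. Open window below: 50 high, 114 wide.
- rack: Grey plastic rack, fixed, 90 (x) x 180 (y) x 48 high, with a slot 8 wide along y in which the screen's lower edge stands; slot floor 8 above the bench. Origin: centre of its underside, x and y along the screen's. Stands on the left or on the right.
- hook: Hook, fixed: boss head 34 x 30 x 34 on the frame's top crossbar, with a steel rod 10 in diameter. Origin: on the crossbar's axis, 250 above the bench. The rod runs along -x (toward the robot), its axis at z = 0.07 d at distance d along -x. A bow resting on it has its seat 6 above the rod's axis. Friction about 0.6. Rigid: overrunning by 1 mm already gives some 20 N; keep pushes on it under 15 N.
- hook_tip (a point): Top of the hook's upturned tip, d = 157 from the hook's origin and 29 above it; the tip's inner side is at d = 150. On the rod sits a dark stop collar (disc 22 in diameter, 8 wide, held by a screw); its front face is anywhere from d = 49 to 69 and is not measured: it has to be felt.
- magnifier: Hand magnifier, loose, about 0.1 kg, hanging on the rod by its steel bow, seat at d = 85 to 103. Origin: the seat, under its bow's bar at mid-width; x along the rod, z up. Bar 8 thick (x), 44 wide (y), top 11 above the origin; handle 18 wide and lens 80 in diameter, 6 thick, down to 164 below. Pushed at the bow it slides at about 1 N.
- lattice: Rod frame, fixed, standing on the bench: two 12 mm uprights 440 apart (y), 334 high, on plate feet 150 x 70 x 12; top crossbar 12 in diameter, axis at 250, 500 long; a lower one at 50. Origin: on the bench below the middle of the crossbars.
- stirrer: White magnetic stirrer, fixed, 150 x 140 x 68 high, on the other side from the rack. Origin: centre of its underside. Leave alone.
- vial1: Capped sample vial, loose, 27 in diameter, 48 high, standing in a shallow steel tray (170 x 140 x 22) below the hook. Origin: centre of its underside. Leave alone.
- vial2: A second such vial in the tray. Origin: centre of its underside. Leave alone.
- torch: Black hand torch, loose, lying on the bench in front of the frame, 157 long (x), head 42 in diameter. Origin: on the bench below its middle. Leave alone.
- beaker: Glass beaker, loose, 68 in diameter, 90 high, on the left of the bench. Origin: centre of its underside. Leave alone.
Things that resemble listed ones, but are neither listed nor needed, are in the scene too. What is shaped like the screen but purple is not meant. What is shaped like the rack but blue is not meant.

How it is judged:
On the way, in this order (a step that is already met when the one before it is completed fails the run):
1. the screen is held, lifted clear of its rack (contact force between the fingers and screen above 1 N and z of screen in the frame of rack above 0.215 m), for 0.1 s.
2. the screen, still held, is set down by its bow on the hook rod between the tip and the magnifier, so that the rod carries some of it (over 0.8 N) (contact force between the fingers and screen above 1 N and contact force between screen and hook above 0.8 N and x of screen in the frame of magnifier below -0.003 m and z of screen in the frame of hook between 0.004 and 0.026 m and y of screen in the frame of hook between -0.01 and 0.01 m and x of screen in the frame of hook above -0.148 m), for 0.2 s.
3. the screen, still held, presses the magnifier home against the stop collar (over 2.5 N, for 0.2 s) (contact force between the fingers and screen above 1 N and contact force between screen and magnifier above 2.5 N and x of screen in the frame of magnifier below -0.003 m and z of screen in the frame of hook between 0.004 and 0.026 m and y of screen in the frame of hook between -0.01 and 0.01 m and x of screen in the frame of hook above -0.148 m and x of magnifier in the frame of hook above -0.08 m and z of magnifier in the frame of hook between 0.004 and 0.022 m and y of magnifier in the frame of hook between -0.01 and 0.01 m and distance between screen and magnifier below 0.015 m), for 0.2 s.
At the end, for the whole second after the job is handed in: Both hang by their bows on the hook rod (seats within 10 mm sideways of it), screen on the tip side of the magnifier, seats within 15 mm of each other, magnifier seat under 80 mm from the crossbar axis; tilt under 0.12 rad (screen) and 0.2 rad (magnifier); both slower than 0.03 m/s (x of screen in the frame of magnifier below -0.003 m and z of screen in the frame of hook between 0.004 and 0.026 m and y of screen in the frame of hook between -0.01 and 0.01 m and x of screen in the frame of hook above -0.148 m and x of magnifier in the frame of hook above -0.08 m and z of magnifier in the frame of hook between 0.004 and 0.022 m and y of magnifier in the frame of hook between -0.01 and 0.01 m and distance between screen and magnifier below 0.015 m and angle between screen's own z axis and vertical below 0.12 rad and angle between magnifier's own z axis and vertical below 0.2 rad and linear speed of each of screen, magnifier below 0.03 m/s); the robot touches nothing.
It fails at once if the screen is forced: against the hook or the magnifier with more than 18 N (contact force between screen and hook above 18 N or contact force between screen and magnifier above 18 N).
It fails at once if the magnifier is lifted off, knocked off or twisted on the hook (z of magnifier in the frame of hook below 0 m or z of magnifier in the frame of hook above 0.03 m or angle between magnifier's own z axis and vertical above 0.5 rad).
It fails at once if the screen is dropped (height (world z) of screen below 0.15 m).
It fails at once if the robot leans on the hook or the rod frame (over 15 N) (contact force between any of the arm, the fingers and hook above 15 N or contact force between any of the arm, the fingers and lattice above 15 N).
It fails at once if a vial, the torch or the beaker is moved by more than 20 mm (distance of any of vial1, vial2, torch, beaker from where it was at the start of the episode above 0.02 m).
It also fails if it takes over 66 s, if anything falls off the work surface, if the arm or the gripper's body presses on something with over 40 N, if the wrist force passes 120 N, or if a joint passes its speed limit or range.

## Working session

There is one attempt and no reset: what is moved stays moved. The work goes in short steps, Python scripts to look and compute and a tool call to move; the robot and the scene stay as the last step left them, time stands still between calls to the robot, and variables do not carry over. Pictures are saved under pics/ and viewed, and the job is handed in when it is done.

Besides the shell and the picture viewer there is one more tool, called after "Emit:" by a JSON object that holds its "method" and its "body", one argument or row to a line. drive_tool: Moves the arm, as the interface text tells. Its arguments: {"type":"object","properties":{"plan":{"type":"array","items":{"type":"array"}},"force":{"type":"number"}},"required":["plan"]}

```bash
ls; mkdir -p pics
cat > h.py <<'E'
from workcell import monitor, imaging, ticket, search_frame
import numpy as np, cv2
def snap(n,f):
    im=imaging.snapshot(n); cv2.imwrite('pics/'+f,im[:,:,::-1]); return im
E
python3 - <<'E'
from h import *
s=monitor.observe(); print(s['time_s'],s['eef_pos'],np.round(s['orientation'],3).tolist(),s['wrist_force'],s['opening'])
for c in ['scene','top']:
    snap(c,c+'0.png'); m=imaging.camera_model(c); print(c,{k:np.round(v,4).tolist() for k,v in m.items()})
    for n in ['screen','rack','hook','magnifier','screen_grip','hook_tip','lattice']:
        try:print(n,[(np.round(d['extent']).tolist(),round(d['score'],2)) for d in search_frame(n,c)][:4])
        except Exception as e: print(n,e)
E
```

```text
pics
0.0 [ 0.19873404 -0.59220846  0.24463798] [[0.948, 0.318, -0.0], [0.318, -0.948, 0.001], [-0.0, -0.001, -1.0]] [ 1.02219003 -0.0287898  -0.72201168] 0.9978460375719204
scene {'intrinsics': [[524.0913, 0.0, 278.5524], [0.0, 524.0913, 208.8598], [0.0, 0.0, 1.0]], 'R': [[-0.8659, 0.5001, -0.0062], [0.2796, 0.4739, -0.835], [-0.4147, -0.7248, -0.5502]], 't': [0.413, -0.0404, 1.651]}
screen [([296.0, 218.0, 321.0, 315.0], 0.75), ([338.0, 200.0, 389.0, 285.0], 0.62)]
rack [([279.0, 260.0, 334.0, 324.0], 0.65), ([400.0, 287.0, 462.0, 363.0], 0.62)]
hook [([167.0, 152.0, 239.0, 178.0], 0.61), ([265.0, 240.0, 273.0, 256.0], 0.61)]
magnifier [([210.0, 154.0, 226.0, 214.0], 0.92)]
screen_grip [([293.0, 220.0, 322.0, 312.0], 0.73), ([342.0, 201.0, 389.0, 287.0], 0.72)]
hook_tip []
lattice [([141.0, 117.0, 274.0, 335.0], 0.6)]
top {'intrinsics': [[385.8583, 0.0, 282.5661], [0.0, 385.8583, 211.3281], [0.0, 0.0, 1.0]], 'R': [[-0.0013, -1.0, 0.0063], [-0.9891, 0.0003, -0.1473], [0.1473, -0.0064, -0.9891]], 't': [0.0995, 0.5416, 1.037]}
screen [([212.0, 278.0, 273.0, 291.0], 0.74), ([208.0, 203.0, 268.0, 228.0], 0.64)]
rack [([124.0, 256.0, 193.0, 311.0], 0.82), ([209.0, 198.0, 277.0, 242.0], 0.7), ([296.0, 212.0, 305.0, 222.0], 0.59)]
hook [([357.0, 113.0, 371.0, 194.0], 0.82)]
magnifier [([340.0, 163.0, 376.0, 185.0], 0.79)]
screen_grip [([208.0, 204.0, 268.0, 225.0], 0.55), ([210.0, 276.0, 274.0, 290.0], 0.5)]
hook_tip [([357.0, 113.0, 370.0, 196.0], 0.89)]
lattice [([235.0, 109.0, 455.0, 189.0], 0.79)]
```

View pics/scene0.png

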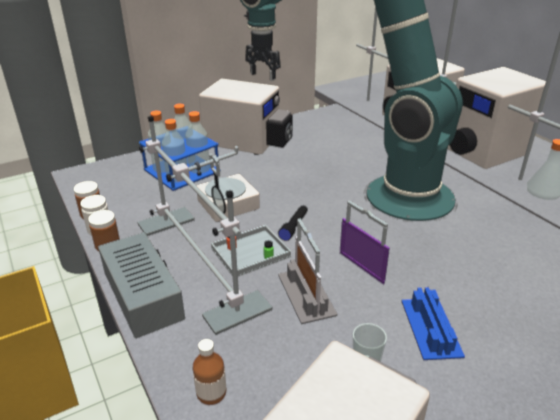

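View pics/top0.png

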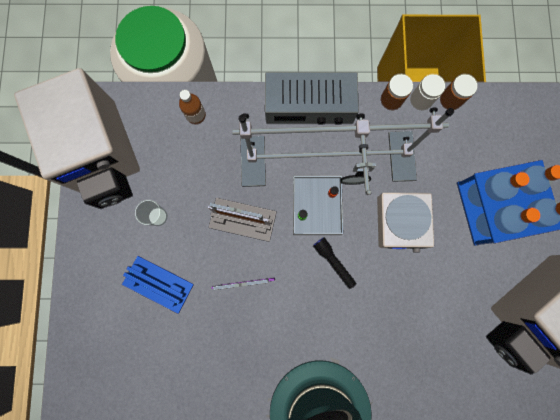

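Run:
```python
import cv2
a=cv2.imread('pics/top0.png');b=cv2.imread('pics/scene0.png')
cv2.imwrite('pics/c1.png',cv2.resize(a[180:320,110:310],None,fx=4,fy=4,interpolation=cv2.INTER_CUBIC))
cv2.imwrite('pics/c2.png',cv2.resize(a[90:220,300:420],None,fx=4.5,fy=4.5,interpolation=cv2.INTER_CUBIC))
cv2.imwrite('pics/c3.png',cv2.resize(b[180:370,270:470],None,fx=3,fy=3,interpolation=cv2.INTER_CUBIC))
cv2.imwrite('pics/c4.png',cv2.resize(b[110:250,130:290],None,fx=4,fy=4,interpolation=cv2.INTER_CUBIC))
```

```text
(no output)
```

View pics/c1.png

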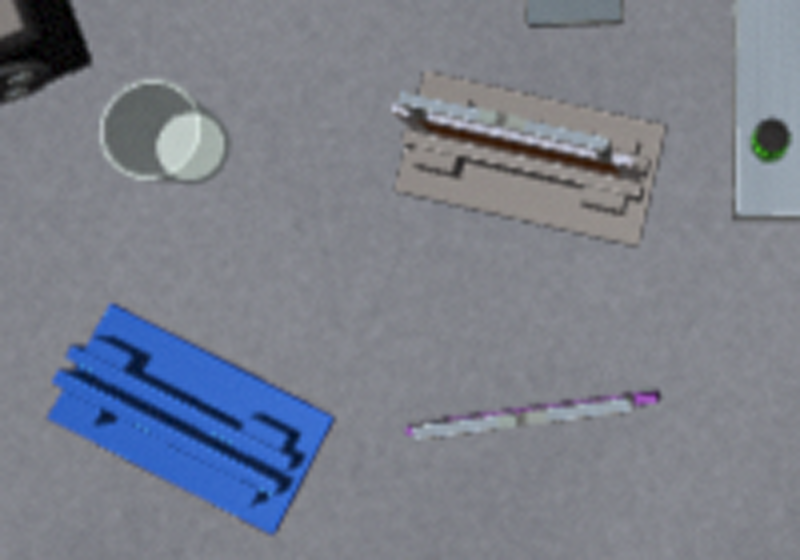

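View pics/c2.png

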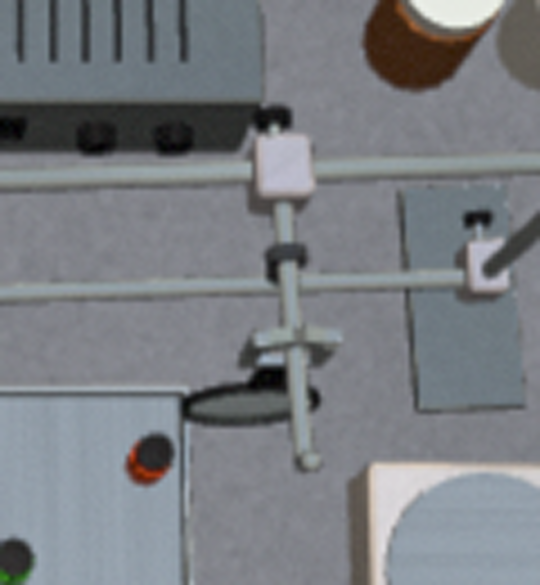

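View pics/c3.png

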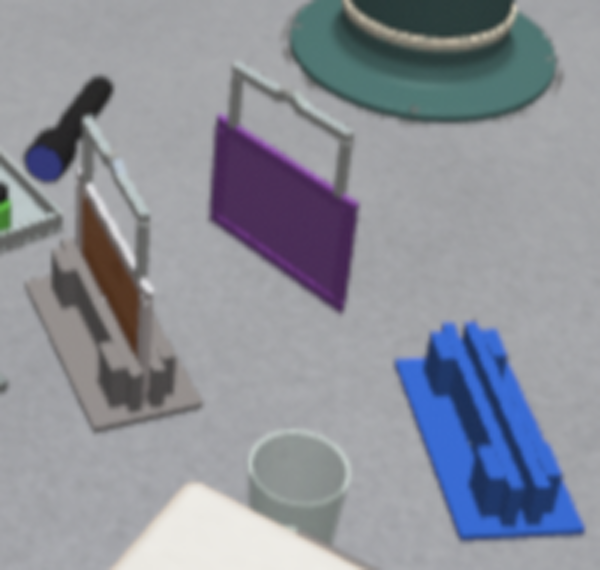

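View pics/c4.png

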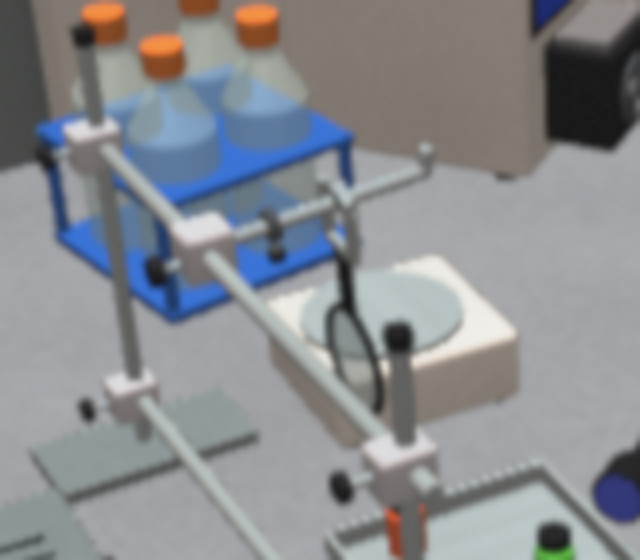

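The amber screen stands in the grey rack at top px (240,212). The look-alikes are the purple one at top (243,283), standing free, and the blue rack at (158,284). I choose the one in the grey rack: the crop shows an amber pane there. The hook has its boss at top (363,127) and its tip at about (368,192), with the magnifier at about (365,166).

```bash
cat >> h.py <<'E'
def bp(c,uv,z,m=None):
    m=m or imaging.camera_model(c); K,R,t=map(np.array,(m['intrinsics'],m['R'],m['t']))
    d=R.T@np.linalg.inv(K)@np.array([uv[0],uv[1],1.]); C=-R.T@t
    return C+d*(z-C[2])/d[2]
def pj(c,X,m=None):
    m=m or imaging.camera_model(c); K,R,t=map(np.array,(m['intrinsics'],m['R'],m['t']))
    p=K@(R@np.array(X)+t); return p[:2]/p[2]
E
python3 - <<'E'
from h import *
for s,z in [(((422,70)),.0),((665,125),0),((638,245),0),((395,190),0),((397,97),.183),((612,145),.183)]:
    print('rack/bar',np.round(bp('top',(110+s[0]/4,180+s[1]/4),z),4))
for n,s,z in [('boss',(284,160),.267),('rodbase',(284,208),.254+.005),('tip',(309,461),.279),('collar',(287,252),.254+.011),('magL',(248,342),.272),('magR',(341,336),.272),('barL',(0,180),.256),('barR',(540,160),.256)]:
    print(n,np.round(bp('top',(300+s[0]/4.5,90+s[1]/4.5),z),4))
E
```

```text
rack/bar [0.5883 0.2937 0.    ]
rack/bar [0.5478 0.1171 0.    ]
rack/bar [0.4611 0.1363 0.    ]
rack/bar [0.5007 0.311  0.    ]
rack/bar [0.5377 0.2773 0.183 ]
rack/bar [0.5084 0.1472 0.183 ]
boss [ 0.705  -0.0828  0.267 ]
rodbase [ 0.6825 -0.0838  0.259 ]
tip [ 0.5477 -0.0874  0.279 ]
collar [ 0.6574 -0.0832  0.265 ]
magL [ 0.609  -0.0609  0.272 ]
magR [ 0.612 -0.107  0.272]
barL [0.6983 0.0602 0.256 ]
barR [ 0.7093 -0.2167  0.256 ]
```

Emit:
{"method": "drive_tool", "body": {
  "plan": [
    [[0,0,3],[10,20,50],-1],
    [[0,0,3],[15,35,50],-1],
    [[0,0,3],[15,35,30],-1],
    [[0,0,3],[15,35,20],-1],
    [[0,0,3],[15,40,0],-1],
    [[0,0,3],[15,40,0],-1],
    [[0,0,3],[15,40,0],-1],
    [[0,0,3],[15,40,0],-1]
  ],
  "force": 80
}}

```text
time_s: 1.6
eef_pos: [0.3102, -0.3147, 0.3808]
orientation: [[0.735, 0.678, 0.0], [0.678, -0.735, -0.001], [-0.0, 0.001, -1.0]]
wrist_force: [0.2, -0.5, -0.2]
opening: 0.997
```

Emit:
{"method": "drive_tool", "body": {
  "plan": [
    [[0,0,3],[15,40,0],-1],
    [[0,0,3],[15,40,0],-1],
    [[0,0,3],[15,40,0],-1],
    [[0,0,3],[15,40,0],-1],
    [[0,0,3],[15,40,0],-1],
    [[0,0,3],[15,40,0],-1],
    [[0,0,3],[15,40,0],-1],
    [[0,0,3],[15,40,0],-1]
  ]
}}

```text
time_s: 2.4
eef_pos: [0.4301, 0.0054, 0.381]
orientation: [[0.396, 0.918, 0.001], [0.918, -0.396, -0.001], [-0.0, 0.001, -1.0]]
wrist_force: [1.2, -0.5, 0.1]
opening: 1.002
```

Run:
```python
from h import *
s=monitor.observe(); print(s['time_s'],s['eef_pos'],np.round(s['orientation'],3).tolist(),s['wrist_force'],s['q'])
R=s['orientation'];print(np.degrees(np.arctan2(R[1][1],R[0][1])))
```

```text
2.4 [0.43011868 0.00536454 0.38100285] [[0.396, 0.918, 0.001], [0.918, -0.396, -0.001], [-0.0, 0.001, -1.0]] [ 1.21711138 -0.45394524  0.0617603 ] [ 0.61056055 -0.04231221 -0.66478475  1.85371256 -0.02635111  1.32051741
 -0.45453929]
-23.334171574191657
```

Emit:
{"method": "drive_tool", "body": {
  "plan": [
    [[0,0,2.5],[16,35,0],-1],
    [[0,0,2.5],[16,35,0],-1],
    [[0,0,2.5],[16,35,0],-1],
    [[0,0,2.5],[16,30,-20],-1],
    [[0,0,0.5],[15,20,-20],-1],
    [[0,0,0],[5,10,-20],-1],
    [[0,0,0],[0,0,0],-1]
  ]
}}

```text
time_s: 3.1
eef_pos: [0.5132, 0.1695, 0.3183]
orientation: [[0.222, 0.975, -0.004], [0.975, -0.222, 0.0], [-0.001, -0.004, -1.0]]
wrist_force: [-0.1, -0.4, 0.7]
opening: 0.999
```

Run:
```python
from h import *
s=monitor.observe(); print(s['time_s'],s['eef_pos'])
R=s['orientation'];print(np.degrees(np.arctan2(R[1][1],R[0][1])))
im=snap('wrist','w1.png'); m=imaging.camera_model('wrist'); print({k:np.round(v,4).tolist() for k,v in m.items()})
np.save('w1.npy',im)
import pickle; pickle.dump(m,open('w1.pkl','wb'))
print(search_frame('screen','wrist'))
cv2.imwrite('pics/w1b.png',cv2.resize(im[:,:,::-1],None,fx=1.42,fy=1.42))
```

```text
3.1 [0.51323383 0.16954142 0.31831108]
-12.828127050414729
{'intrinsics': [[302.5894, 0.0, 270.5911], [0.0, 302.5894, 205.6987], [0.0, 0.0, 1.0]], 'R': [[0.9748, -0.2231, -0.0002], [-0.2116, -0.925, 0.3156], [-0.0705, -0.3076, -0.9489]], 't': [-0.4631, 0.1996, 0.5393]}
[{'extent': [52.6, 113.8, 185.3, 260.2], 'score': 0.83}]
```

View pics/w1b.png

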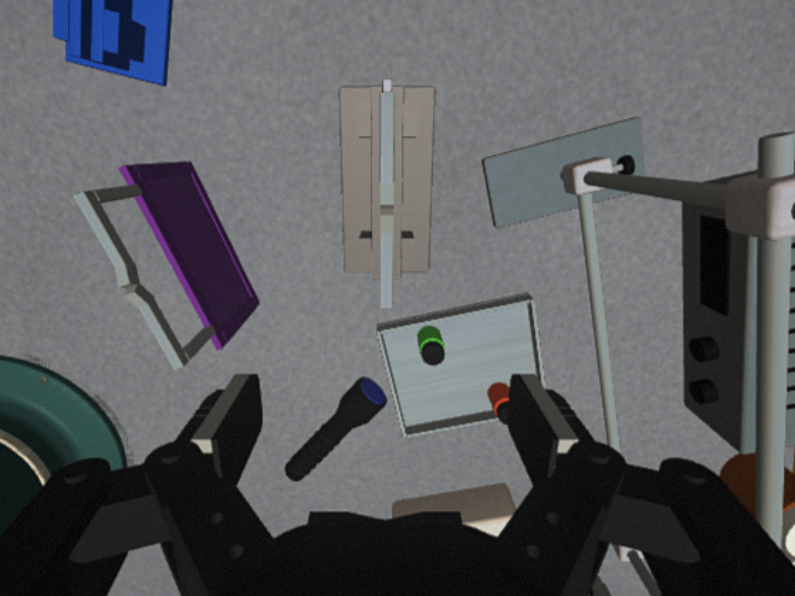

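The wrist picture shows the grey rack with the amber screen's bow running straight down the image at x≈387. Its crank is at about (387,195) and the near end at (386,308).

Run:
```python
from h import *
import pickle
m=pickle.load(open('w1.pkl','rb')); im=cv2.imread('pics/w1.png')
c=im[50:230,200:340]; cv2.imwrite('pics/w1c.png',cv2.resize(c,None,fx=3.3,fy=3.3,interpolation=cv2.INTER_CUBIC))
for n,u,z in [('near',(386,308),.183),('v',(387,196),.189),('far',(387,94),.183)]: print(n,bp('',(u[0]/1.42,u[1]/1.42),z,m))
```

```text
near [0.51064614 0.15007453 0.183     ]
v [0.52741415 0.22122175 0.189     ]
far [0.53981254 0.27575463 0.183     ]
```

View pics/w1c.png

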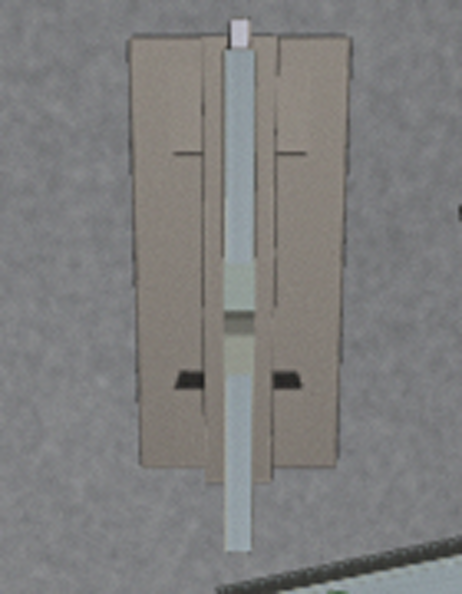

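Emit:
{"method": "drive_tool", "body": {
  "plan": [
    [[0,0,0],[2,2,-30],-1],
    [[0,0,0],[0,0,-30],-1],
    [[0,0,0],[0,0,-30],-1],
    [[0,0,0],[0,0,-30],-1],
    [[0,0,0],[0,0,-20],-0.5],
    [[0,0,0],[0,0,-5],0],
    [[0,0,0],[0,0,0],0.4],
    [[0,0,0],[0,0,0],0.6]
  ],
  "force": 20
}}

```text
time_s: 4.0
eef_pos: [0.5167, 0.1705, 0.1773]
orientation: [[0.225, 0.974, 0.002], [0.974, -0.225, 0.0], [0.001, 0.002, -1.0]]
wrist_force: [-0.9, -0.5, -0.1]
opening: 0.334
```

Run:
```python
from h import *
s=monitor.observe(); print(s['time_s'],s['eef_pos'],s['opening'],s['wrist_force'])
im=snap('wrist','w2.png'); cv2.imwrite('pics/w2b.png',cv2.resize(im[:,:,::-1],None,fx=1.42,fy=1.42))
```

```text
4.0 [0.51665629 0.17050753 0.17732066] 0.3344033787487359 [-0.89514612 -0.51411844 -0.09904249]
```

View pics/w2b.png

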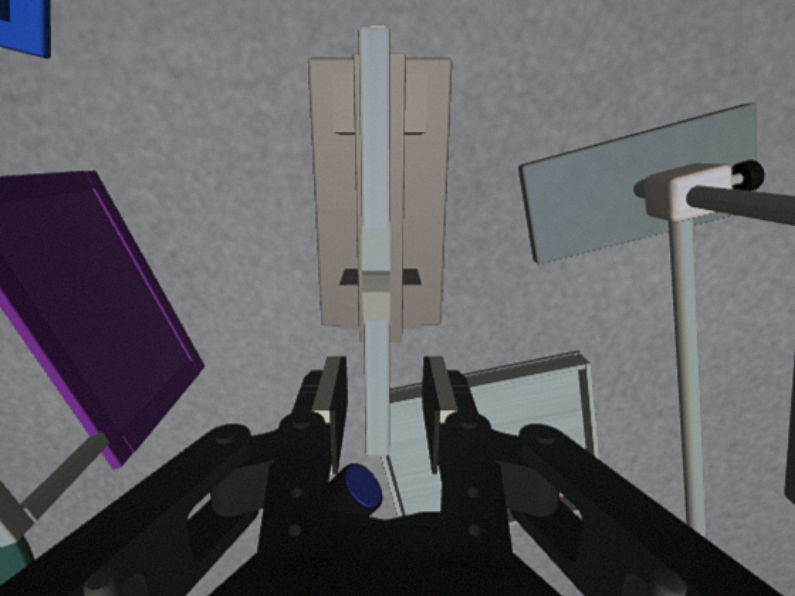

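Emit:
{"method": "drive_tool", "body": {
  "plan": [
    [[0,0,0],[-2,2,-4],0.6],
    [[0,0,0],[0,0,0],0.8],
    [[0,0,0],[0,0,0],1],
    [[0,0,0],[0,0,0],1],
    [[0,0,0],[0,0,0],1],
    [[0,0,0],[0,0,0],1]
  ],
  "force": 20
}}

```text
time_s: 4.65
eef_pos: [0.5141, 0.1727, 0.1719]
orientation: [[0.224, 0.975, 0.0], [0.975, -0.224, 0.0], [0.0, 0.0, -1.0]]
wrist_force: [0.1, 0.5, 2.5]
opening: 0.089
```

Run:
```python
from h import *
s=monitor.observe(); print(s['time_s'],s['eef_pos'],s['opening'],s['wrist_force'],s['wrist_torque'])
im=snap('wrist','w3.png'); cv2.imwrite('pics/w3b.png',cv2.resize(im[:,:,::-1],None,fx=1.42,fy=1.42))
```

```text
4.65 [0.51405166 0.17268557 0.17186448] 0.08929161871247975 [0.08381525 0.54896821 2.46216094] [ 0.03900713 -0.01160794  0.03052332]
```

View pics/w3b.png

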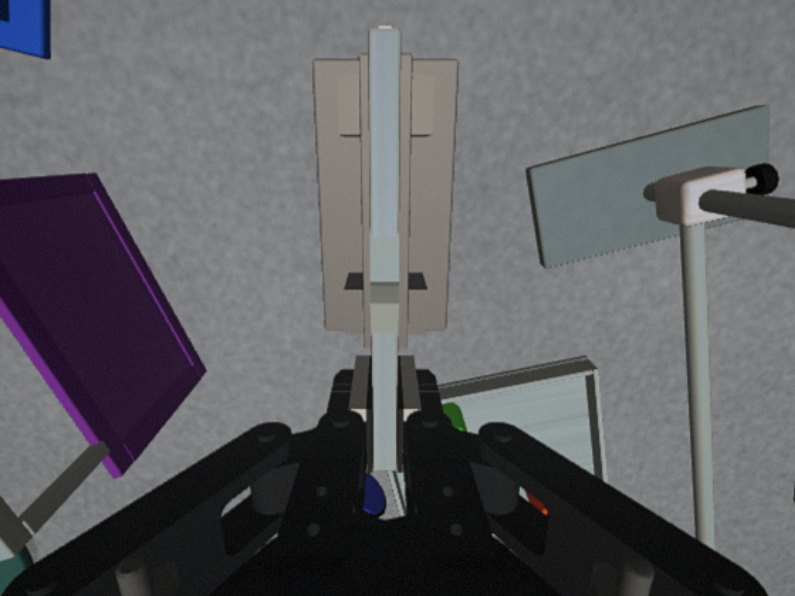

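Emit:
{"method": "drive_tool", "body": {
  "plan": [
    [[0,0,0],[0,0,0],1],
    [[0,0,0],[0,0,0],1],
    [[0,0,0],[0,0,2],1],
    [[0,0,0],[0,0,5],1],
    [[0,0,0],[0,0,8],1],
    [[0,0,0],[0,0,10],1],
    [[0,0,0],[0,0,12],1],
    [[0,0,0],[0,0,13],1]
  ],
  "force": 90
}}

```text
time_s: 5.5
eef_pos: [0.5139, 0.1726, 0.2229]
orientation: [[0.224, 0.975, 0.0], [0.975, -0.224, 0.0], [0.0, 0.0, -1.0]]
wrist_force: [-0.3, -0.4, -3.2]
opening: 0.072
```

Emit:
{"method": "drive_tool", "body": {
  "plan": [
    [[0,0,0],[0,0,15],1],
    [[0,0,0],[0,0,15],1],
    [[0,0,0],[0,0,15],1],
    [[0,0,0],[0,0,10],1],
    [[0,0,0],[0,0,8],1],
    [[0,0,0],[0,0,0],1],
    [[0,0,0],[0,0,0],1]
  ]
}}

```text
time_s: 6.2
eef_pos: [0.5138, 0.1725, 0.2843]
orientation: [[0.224, 0.975, -0.0], [0.975, -0.224, -0.0], [-0.0, -0.0, -1.0]]
wrist_force: [-0.5, 0.8, -3.1]
opening: 0.072
```

Run:
```python
from h import *
s=monitor.observe(); print(s['time_s'],s['eef_pos'],s['opening'],s['wrist_force'],s['wrist_torque'])
im=snap('wrist','w4.png'); cv2.imwrite('pics/w4b.png',cv2.resize(im[:,:,::-1],None,fx=1.42,fy=1.42))
im=snap('scene','s4.png'); cv2.imwrite('pics/s4b.png',cv2.resize(im[100:330,130:420,::-1],None,fx=2.6,fy=2.6))
```

```text
6.2 [0.51379698 0.17248305 0.28433889] 0.07171371552495735 [-0.48217172  0.81292215 -3.132506  ] [-0.08609739  0.02222683 -0.01742298]
```

View pics/w4b.png

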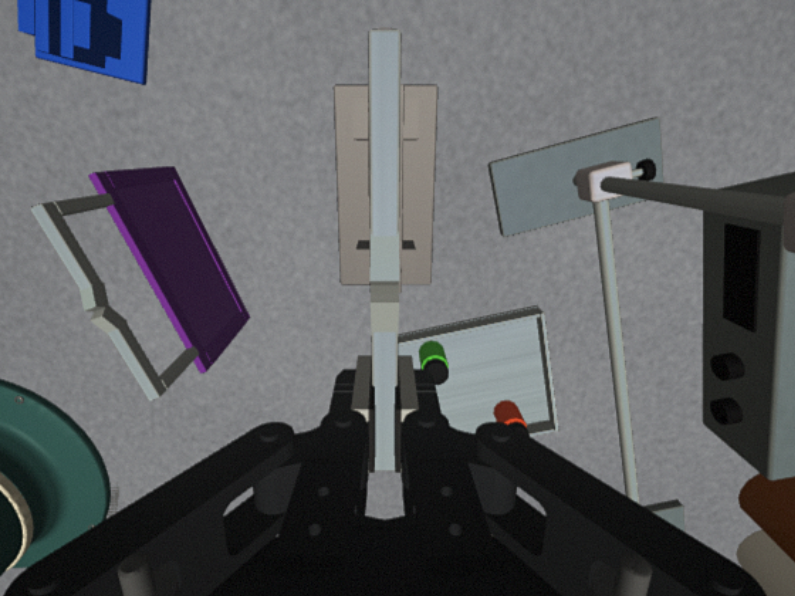

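View pics/s4b.png

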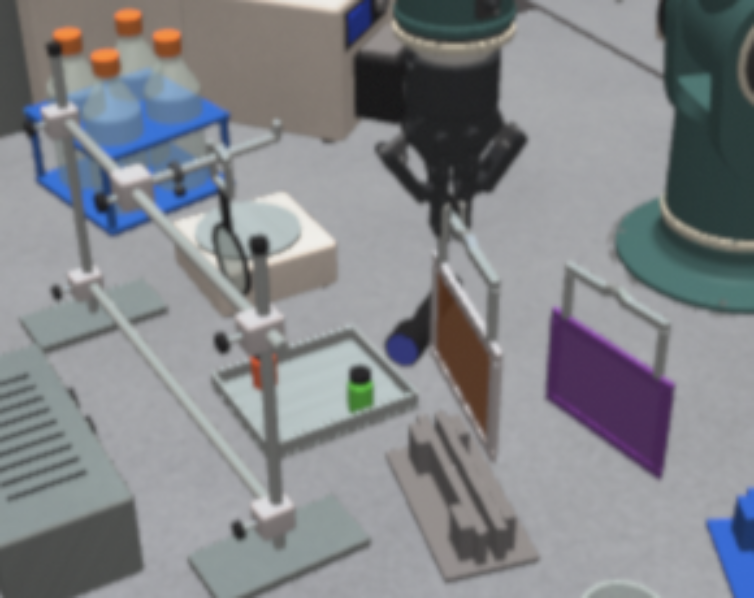

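Run:
```python
from h import *
print('tip',pj('scene',(0.5477,-.0874,.279)),'obs 236.5 147.5')
print('boss',pj('scene',(0.705,-.083,.267)),'obs',130+205/4,110+228/4)
from scipy.optimize import least_squares
def tri(o):
    return least_squares(lambda X:np.r_[pj('top',X)-o[0],pj('scene',X)-o[1]],[.6,-.08,.27])
for n,o in {'tip':((300+309/4.5,90+461/4.5),(236.5,147.3)),
 'magR/front':((300+341/4.5,90+336/4.5),(130+322/4,110+185/4))}.items():
    r=tri(o);print(n,r.x,r.fun)
```

```text
tip [236.64195076 145.35568947] obs 236.5 147.5
boss [179.41739065 165.38214052] obs 181.25 167.0
tip [ 0.54846356 -0.08847439  0.27338745] [-0.09574182  0.15226116 -0.20292587 -0.05499999]
magR/front [ 0.61458921 -0.10992115  0.25645781] [-0.44695528  0.74194259 -0.93810425 -0.30291781]
```

Emit:
{"method": "drive_tool", "body": {
  "plan": [
    [[0,0,0],[-6,-15,0],1],
    [[0,0,1.5],[-7,-30,0],1],
    [[0,0,2],[0,-35,0],1],
    [[0,0,2],[0,-35,0],1],
    [[0,0,2],[0,-35,0],1],
    [[0,0,2],[0,-35,0],1],
    [[0,0,2],[0,-35,0],1],
    [[0,0,2],[0,-30,0],1]
  ]
}}

```text
time_s: 7.1
eef_pos: [0.5005, -0.0793, 0.2843]
orientation: [[-0.01, 1.0, -0.001], [1.0, 0.01, -0.0], [-0.0, -0.001, -1.0]]
wrist_force: [1.0, -0.4, -2.1]
opening: 0.072
```

Emit:
{"method": "drive_tool", "body": {
  "plan": [
    [[0,0,1.3],[0,-30,0],1],
    [[0,0,0],[0,-20,0],1],
    [[0,0,0],[0,0,0],1],
    [[0,0,0],[0,0,0],1]
  ]
}}

```text
time_s: 7.5
eef_pos: [0.5008, -0.1272, 0.2842]
orientation: [[-0.032, 0.999, -0.001], [0.999, 0.032, 0.001], [0.001, -0.001, -1.0]]
wrist_force: [-0.6, 0.4, -2.9]
opening: 0.07
```

Run:
```python
from h import *
s=monitor.observe(); print(s['time_s'],s['eef_pos'],s['opening'],s['wrist_force'],s['wrist_torque'])
R=s['orientation'];print(np.degrees(np.arctan2(R[1][1],R[0][1])))
im=snap('wrist','w5.png'); cv2.imwrite('pics/w5b.png',cv2.resize(im[:,:,::-1],None,fx=1.42,fy=1.42))
import pickle; pickle.dump(imaging.camera_model('wrist'),open('w5.pkl','wb'))
im=snap('scene','s5.png'); cv2.imwrite('pics/s5b.png',cv2.resize(im[80:310,130:420,::-1],None,fx=2.6,fy=2.6))
im=snap('top','t5.png'); cv2.imwrite('pics/t5b.png',cv2.resize(im[80:250,270:470,::-1],None,fx=3.5,fy=3.5))
```

```text
7.5 [ 0.50075491 -0.12722764  0.28424257] 0.07026985138265289 [-0.60651158  0.4442559  -2.85749178] [-0.05041044 -0.02839744 -0.02763773]
1.8289273322843551
```

View pics/w5b.png

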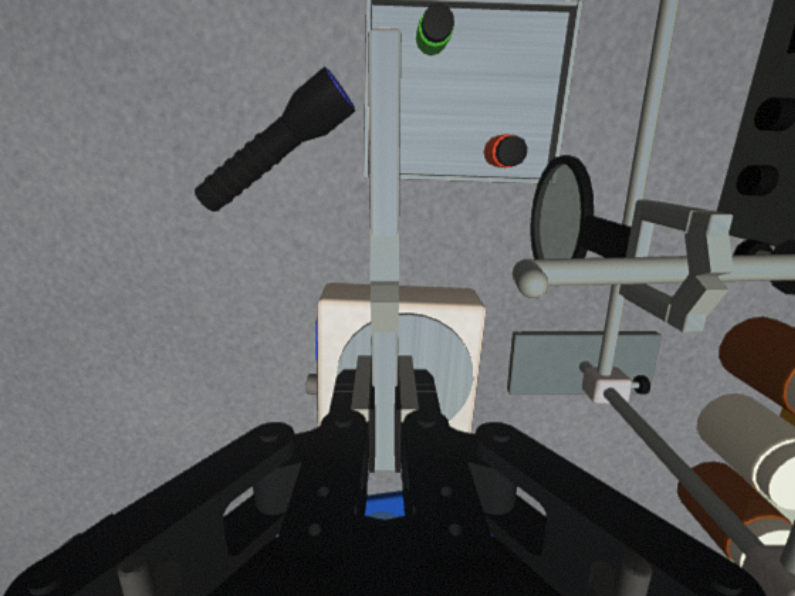

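View pics/s5b.png

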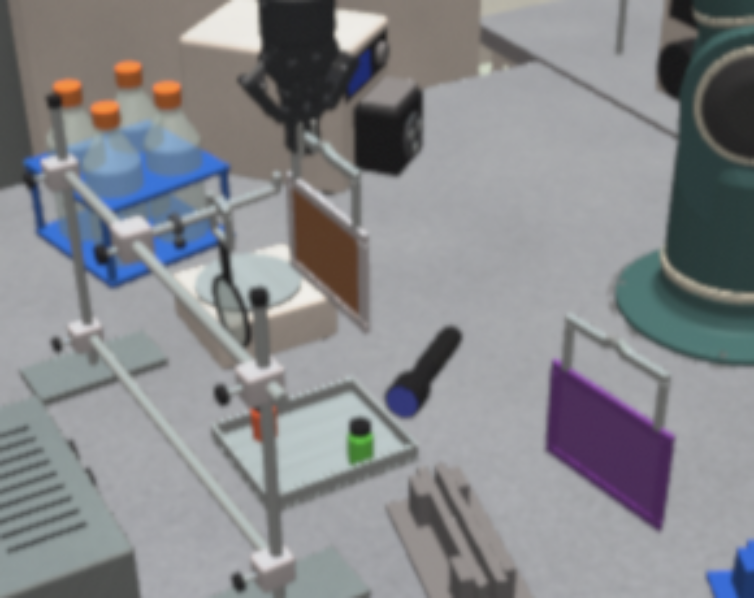

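View pics/t5b.png

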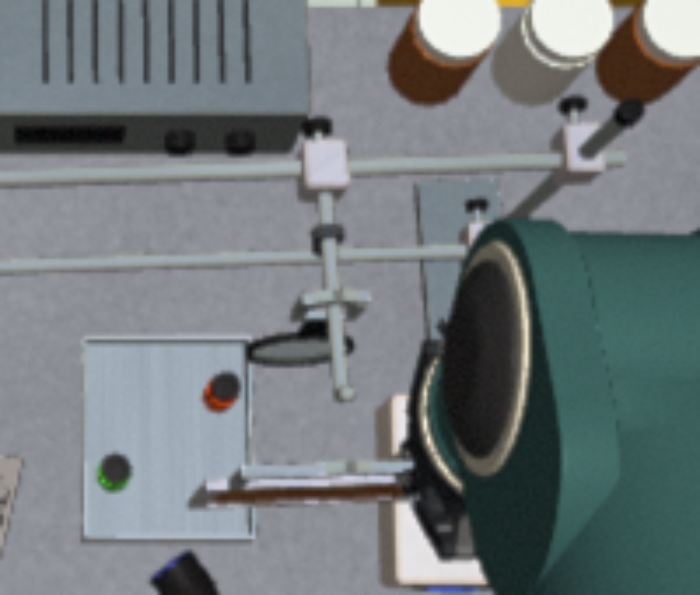

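Run:
```python
from h import *
import pickle
m=pickle.load(open('w5.pkl','rb'))
f=1.42
print('tip',bp('',(531/f,277/f),.277,m))
for u in [(560,272),(680,269),(760,268)]:
    print('rod',bp('',(u[0]/f,u[1]/f),.262,m))
for u in [(714,217),(702,327)]: print('mag bar end top',bp('',(u[0]/f,u[1]/f),.2735,m))
for n,u,z in [('bar far',(385,30),.2955),('crank a',(385,233),.2955),('crank b',(385,331),.2955),('near',(385,471),.2955)]: print(n,bp('',(u[0]/f,u[1]/f),z,m))
```

```text
tip [ 0.54817963 -0.08469816  0.277     ]
rod [ 0.56400721 -0.08668892  0.262     ]
rod [ 0.60758109 -0.08413983  0.262     ]
rod [ 0.63665533 -0.08281892  0.262     ]
mag bar end top [ 0.60592785 -0.06358811  0.2735    ]
mag bar end top [ 0.61231048 -0.10201304  0.2735    ]
bar far [ 0.49768392 -0.01912429  0.2955    ]
crank a [ 0.49932167 -0.06819006  0.2955    ]
crank b [ 0.50030202 -0.09756074  0.2955    ]
near [ 0.50200163 -0.14847967  0.2955    ]
```

The wrist view shows the bow crank at y≈282, the hook tip at (531,278) and the rod line at about y=270. The bow clears the tip by about 12 mm, so I advance with a 2 mm sideways correction.

Emit:
{"method": "drive_tool", "body": {
  "plan": [
    [[0,0,0],[8,-2,0],1],
    [[0,0,0],[15,0,0],1],
    [[0,0,0],[18,0,0],1],
    [[0,0,0],[18,0,0],1],
    [[0,0,0],[13,0,0],1],
    [[0,0,0],[8,0,0],1],
    [[0,0,0],[0,0,0],1],
    [[0,0,0],[0,0,0],1]
  ]
}}

```text
time_s: 8.45
eef_pos: [0.5807, -0.1291, 0.2845]
orientation: [[-0.033, 0.999, -0.0], [0.999, 0.033, 0.0], [0.0, -0.0, -1.0]]
wrist_force: [-0.4, -0.1, -2.6]
opening: 0.07
```

Run:
```python
from h import *
s=monitor.observe(); print(s['time_s'],s['eef_pos'],s['opening'],s['wrist_force'],s['wrist_torque'])
im=snap('wrist','w6.png'); cv2.imwrite('pics/w6b.png',cv2.resize(im[:,:,::-1],None,fx=1.42,fy=1.42))
im=snap('scene','s6.png'); cv2.imwrite('pics/s6b.png',cv2.resize(im[110:230,160:290,::-1],None,fx=5,fy=5,interpolation=cv2.INTER_CUBIC))
```

```text
8.45 [ 0.58069837 -0.12914426  0.28454452] 0.07017309276946807 [-0.35625998 -0.14942615 -2.55847685] [-0.08397766  0.015321    0.00921433]
```

View pics/w6b.png

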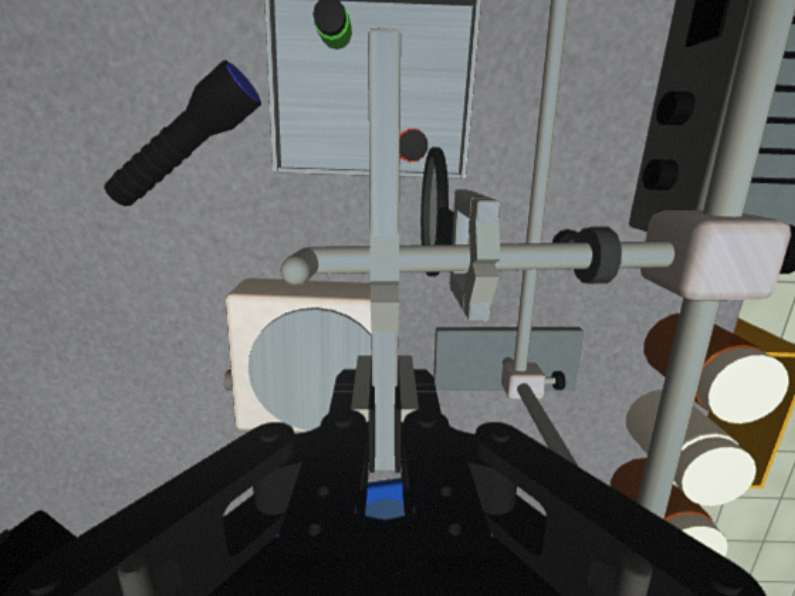

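View pics/s6b.png

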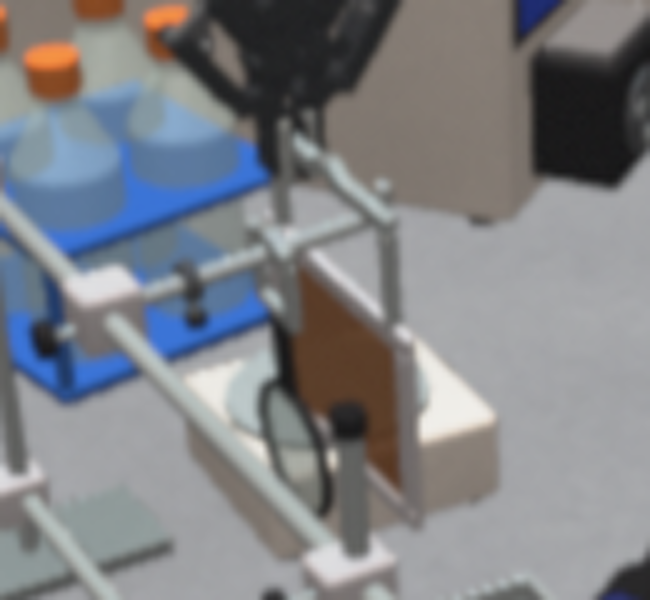

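Run:
```python
from h import *
f=1.42
for u,z in [((340,262),.262),((420,258),.262),((540,256),.259),((635,254),.257)]:
    print('rod',bp('wrist',(u[0]/f,u[1]/f),z))
for n,u,z in [('crank',(385,282),.2985),('crank a',(385,233),.2955),('crank b',(385,331),.2955),('magfar',(486,200),.273),('magnear',(481,318),.273),('collar face',(590,228),.266)]: print(n,bp('wrist',(u[0]/f,u[1]/f),z))
```

```text
rod [ 0.56332829 -0.08842612  0.262     ]
rod [ 0.59227949 -0.0860159   0.262     ]
rod [ 0.63677323 -0.0845894   0.259     ]
rod [ 0.67288622 -0.08316332  0.257     ]
crank [ 0.57942176 -0.08429437  0.2985    ]
crank a [ 0.57899862 -0.07103853  0.2955    ]
crank b [ 0.57996114 -0.1005033   0.2955    ]
magfar [ 0.6113473  -0.06351275  0.273     ]
magnear [ 0.61395661 -0.10429761  0.273     ]
collar face [ 0.64990273 -0.07256624  0.266     ]
```

Emit:
{"method": "drive_tool", "body": {
  "plan": [
    [[0,0,0.5],[0,-1.5,-4],1],
    [[0,0,0],[0,0,-6],1],
    [[0,0,0],[0,0,-6],1],
    [[0,0,0],[0,0,-4],1],
    [[0,0,0],[0,0,-2],1],
    [[0,0,0],[0,0,0],1],
    [[0,0,0],[0,0,0],1]
  ]
}}

```text
time_s: 9.25
eef_pos: [0.581, -0.1308, 0.2628]
orientation: [[-0.041, 0.999, 0.0], [0.999, 0.041, -0.0], [-0.0, 0.0, -1.0]]
wrist_force: [0.2, 0.1, -3.0]
opening: 0.073
```

Run:
```python
from h import *
s=monitor.observe(); print(s['time_s'],s['eef_pos'],s['opening'],s['wrist_force'],s['wrist_torque'])
im=snap('wrist','w7.png'); cv2.imwrite('pics/w7b.png',cv2.resize(im[100:320,150:480,::-1],None,fx=2.4,fy=2.4,interpolation=cv2.INTER_CUBIC))
im=snap('scene','s7.png'); cv2.imwrite('pics/s7b.png',cv2.resize(im[110:230,160:290,::-1],None,fx=5,fy=5,interpolation=cv2.INTER_CUBIC))
f=2.4
```

```text
9.25 [ 0.58100149 -0.13083729  0.26279802] 0.07268305725341719 [ 0.19486708  0.06816429 -2.96255678] [-0.11710475 -0.01113391  0.04673504]
```

View pics/w7b.png

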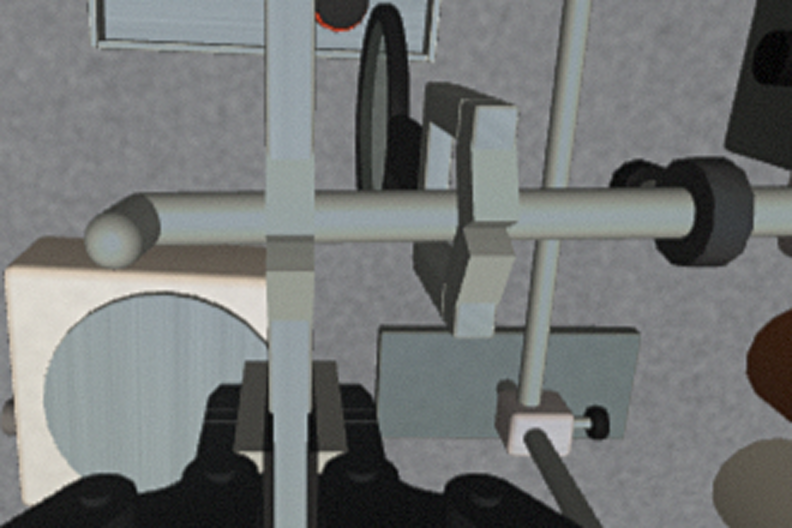

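View pics/s7b.png

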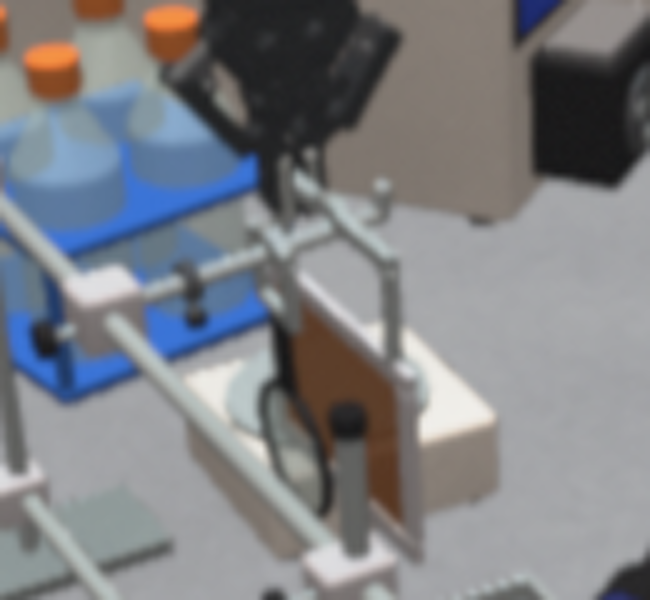

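Run:
```python
from h import *
p=lambda u,v,z:np.round(bp('wrist',(150+u/2.4,100+v/2.4),z),4)
print('rod',p(180,218,.262),p(380,215,.262),p(620,212,.259))
print('crank',p(290,158,.274),p(290,320,.274))
print('mag crank',p(490,150,.272),p(475,290,.272), 'rod there',p(490,213,.260))
```

```text
rod [ 0.5592 -0.0875  0.262 ] [ 0.5961 -0.0854  0.262 ] [ 0.6418 -0.0838  0.259 ]
crank [ 0.5789 -0.0731  0.274 ] [ 0.5801 -0.1019  0.274 ]
mag crank [ 0.612  -0.0708  0.272 ] [ 0.6126 -0.0957  0.272 ] rod there [ 0.617  -0.0847  0.26  ]
```

Emit:
{"method": "drive_tool", "body": {
  "plan": [
    [[0,0,0],[0,1,-1.5],1],
    [[0,0,0],[0,0,-1],1],
    [[0,0,0],[0,0,0],1]
  ]
}}

```text
time_s: 9.65
eef_pos: [0.5808, -0.1299, 0.26]
orientation: [[-0.041, 0.999, -0.0], [0.999, 0.041, 0.0], [0.0, -0.0, -1.0]]
wrist_force: [-0.0, -0.1, -3.3]
opening: 0.073
```

Emit:
{"method": "drive_tool", "body": {
  "plan": [
    [[0,0,0],[0,0,-0.5],1],
    [[0,0,0],[0,0,-0.5],1],
    [[0,0,0],[0,0,0],1]
  ]
}}

```text
time_s: 9.95
eef_pos: [0.5809, -0.1299, 0.2591]
orientation: [[-0.041, 0.999, -0.0], [0.999, 0.041, -0.0], [-0.0, -0.0, -1.0]]
wrist_force: [0.4, -0.1, -2.6]
opening: 0.076
```

Emit:
{"method": "drive_tool", "body": {
  "plan": [
    [[0,0,0],[0,0,-0.5],1],
    [[0,0,0],[0,0,0],1]
  ]
}}

```text
time_s: 10.15
eef_pos: [0.5809, -0.1299, 0.2586]
orientation: [[-0.041, 0.999, -0.0], [0.999, 0.041, 0.0], [0.0, -0.0, -1.0]]
wrist_force: [-0.6, -1.1, -2.7]
opening: 0.071
```

Emit:
{"method": "drive_tool", "body": {
  "plan": [
    [[0,0,0],[0,0,-0.4],1],
    [[0,0,0],[0,0,0],1]
  ]
}}

```text
time_s: 10.35
eef_pos: [0.5809, -0.1299, 0.2583]
orientation: [[-0.041, 0.999, -0.0], [0.999, 0.041, -0.0], [-0.0, -0.0, -1.0]]
wrist_force: [0.5, 0.0, -2.3]
opening: 0.071
```

Emit:
{"method": "drive_tool", "body": {
  "plan": [
    [[0,0,0],[0,0,-0.4],1],
    [[0,0,0],[0,0,0],1]
  ]
}}

```text
time_s: 10.55
eef_pos: [0.581, -0.1299, 0.2579]
orientation: [[-0.041, 0.999, 0.0], [0.999, 0.041, -0.0], [-0.0, 0.0, -1.0]]
wrist_force: [-1.1, 0.3, -1.7]
opening: 0.074
```

Emit:
{"method": "drive_tool", "body": {
  "plan": [
    [[0,0,0],[0,0,-0.4],1],
    [[0,0,0],[0,0,0],1]
  ]
}}

```text
time_s: 10.75
eef_pos: [0.581, -0.1299, 0.2576]
orientation: [[-0.041, 0.999, 0.0], [0.999, 0.041, -0.0], [-0.0, 0.0, -1.0]]
wrist_force: [0.4, -0.1, 0.6]
opening: 0.076
```

Emit:
{"method": "drive_tool", "body": {
  "plan": [
    [[0,0,0],[0,0,0],1],
    [[0,0,0],[0,0,0],1],
    [[0,0,0],[0,0,0],1]
  ]
}}

```text
time_s: 11.05
eef_pos: [0.581, -0.1299, 0.2576]
orientation: [[-0.041, 0.999, 0.0], [0.999, 0.041, -0.0], [-0.0, 0.0, -1.0]]
wrist_force: [0.4, -0.6, 0.8]
opening: 0.074
```

Run:
```python
from h import *
s=monitor.observe(); print(s['time_s'],s['eef_pos'],s['opening'],s['wrist_force'],s['wrist_torque'])
im=snap('wrist','w8.png'); cv2.imwrite('pics/w8b.png',cv2.resize(im[100:320,150:480,::-1],None,fx=2.4,fy=2.4,interpolation=cv2.INTER_CUBIC))
im=snap('scene','s8.png'); cv2.imwrite('pics/s8b.png',cv2.resize(im[110:230,160:290,::-1],None,fx=5,fy=5,interpolation=cv2.INTER_CUBIC))
s=monitor.observe(); print(s['wrist_force'])
```

```text
11.05 [ 0.58097344 -0.12988539  0.2575608 ] 0.0738482273823848 [ 0.35603795 -0.61968798  0.77110217] [-0.04831456  0.04173298 -0.02237376]
[-0.24585796 -0.53943152  0.85988172]
```

View pics/w8b.png

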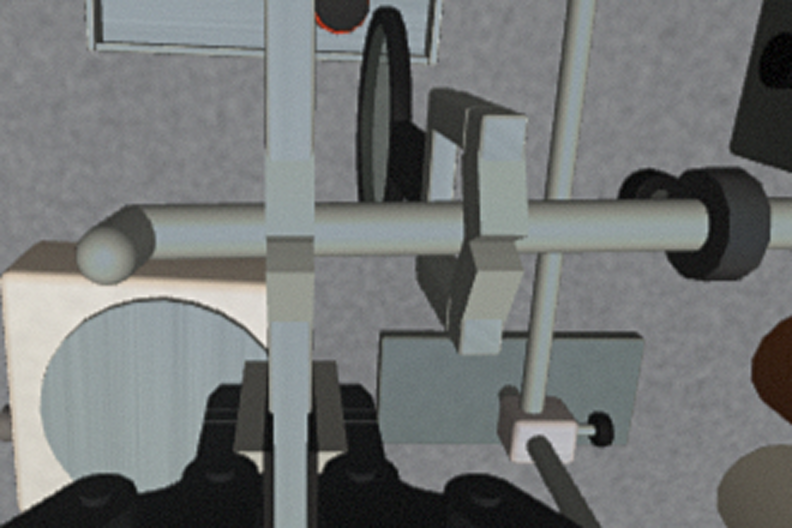

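View pics/s8b.png

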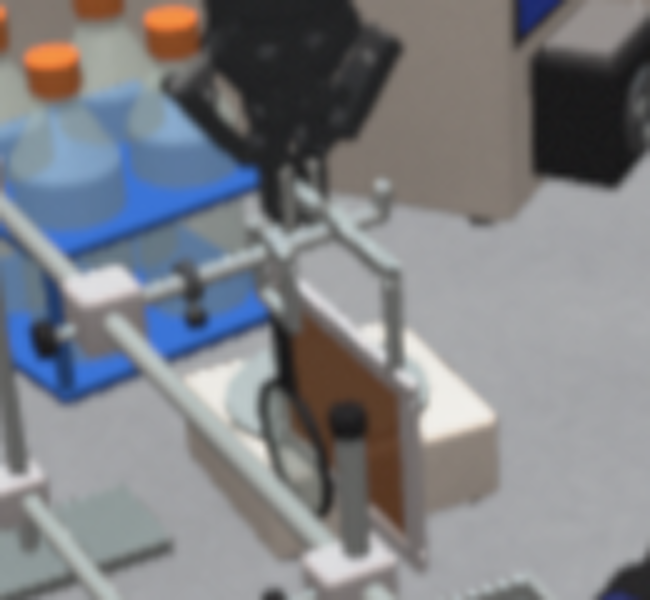

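Emit:
{"method": "drive_tool", "body": {
  "plan": [
    [[0,0,0],[2,0.1,-0.14],1],
    [[0,0,0],[4,0.2,-0.28],1],
    [[0,0,0],[4,0.2,-0.28],1],
    [[0,0,0],[4,0.2,-0.28],1],
    [[0,0,0],[4,0.2,-0.28],1]
  ]
}}

```text
time_s: 11.65
eef_pos: [0.5993, -0.1291, 0.2562]
orientation: [[-0.041, 0.999, -0.0], [0.999, 0.041, -0.0], [-0.0, -0.0, -1.0]]
wrist_force: [-2.4, -2.6, 1.4]
opening: 0.071
```

Emit:
{"method": "drive_tool", "body": {
  "plan": [
    [[0,0,0],[2,-0.2,-0.09],1],
    [[0,0,0],[2,-0.1,-0.09],1],
    [[0,0,0],[2,0.06,-0.14],1],
    [[0,0,0],[2,0.06,-0.14],1]
  ]
}}

```text
time_s: 12.05
eef_pos: [0.607, -0.1291, 0.2557]
orientation: [[-0.041, 0.999, -0.0], [0.999, 0.041, 0.0], [0.0, -0.0, -1.0]]
wrist_force: [-1.6, -2.4, 0.7]
opening: 0.076
```

Emit:
{"method": "drive_tool", "body": {
  "plan": [
    [[0,0,0],[2,0.06,-0.14],1],
    [[0,0,0],[2,0.06,-0.14],1]
  ]
}}

```text
time_s: 12.25
eef_pos: [0.611, -0.129, 0.2554]
orientation: [[-0.041, 0.999, -0.0], [0.999, 0.041, -0.0], [-0.0, -0.0, -1.0]]
wrist_force: [-1.8, -1.4, 0.5]
opening: 0.074
```

Run:
```python
from h import *
im=snap('wrist','w9.png'); cv2.imwrite('pics/w9b.png',cv2.resize(im[100:320,150:480,::-1],None,fx=2.4,fy=2.4,interpolation=cv2.INTER_CUBIC))
im=snap('scene','s9.png'); cv2.imwrite('pics/s9b.png',cv2.resize(im[110:230,160:290,::-1],None,fx=5,fy=5,interpolation=cv2.INTER_CUBIC))
s=monitor.observe(); print(s['wrist_force'],s['eef_pos'])
```

```text
[ 1.1909258  -1.94093461 -0.03461376] [ 0.61125955 -0.12900508  0.25545856]
```

View pics/w9b.png

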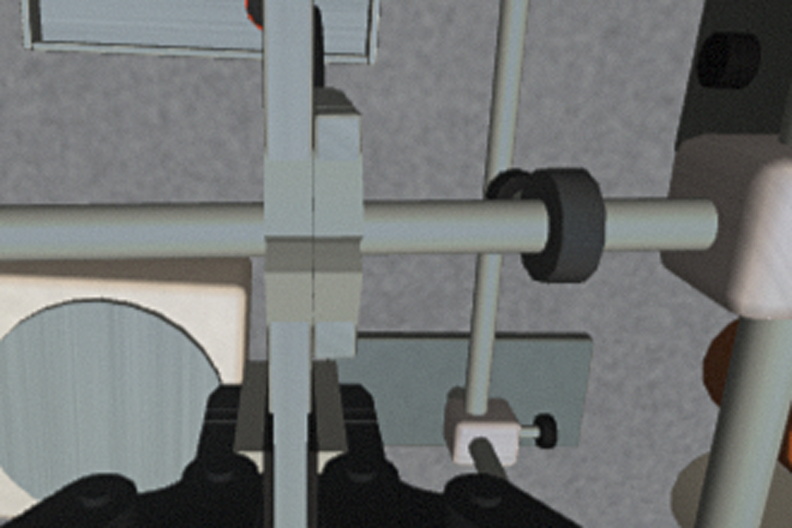

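View pics/s9b.png

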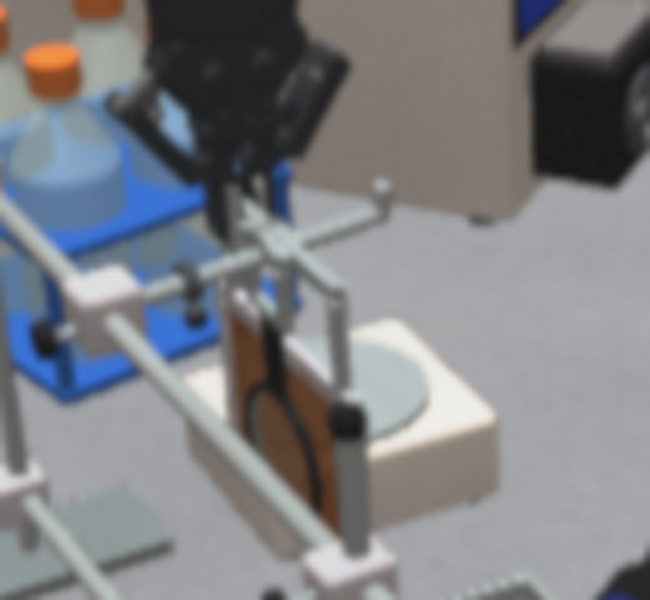

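Emit:
{"method": "drive_tool", "body": {
  "plan": [
    [[0,0,0],[2,-0.1,-0.14],1],
    [[0,0,0],[3,0.05,-0.21],1],
    [[0,0,0],[3,0.08,-0.21],1],
    [[0,0,0],[3,0.08,-0.21],1],
    [[0,0,0],[3,0.08,-0.21],1],
    [[0,0,0],[3,0.08,-0.21],1],
    [[0,0,0],[3,0.08,-0.21],1]
  ]
}}

```text
time_s: 13.05
eef_pos: [0.6312, -0.1286, 0.254]
orientation: [[-0.041, 0.999, -0.0], [0.999, 0.041, 0.0], [0.0, -0.0, -1.0]]
wrist_force: [-2.0, 0.9, -0.3]
opening: 0.074
```

Run:
```python
from h import *
im=snap('wrist','w10.png'); cv2.imwrite('pics/w10b.png',cv2.resize(im[100:320,150:480,::-1],None,fx=2.4,fy=2.4,interpolation=cv2.INTER_CUBIC))
s=monitor.observe(); print(s['wrist_force'],s['eef_pos'])
```

```text
[ 0.51549986  0.61332317 -1.04679057] [ 0.63155554 -0.12857343  0.25398326]
```

View pics/w10b.png

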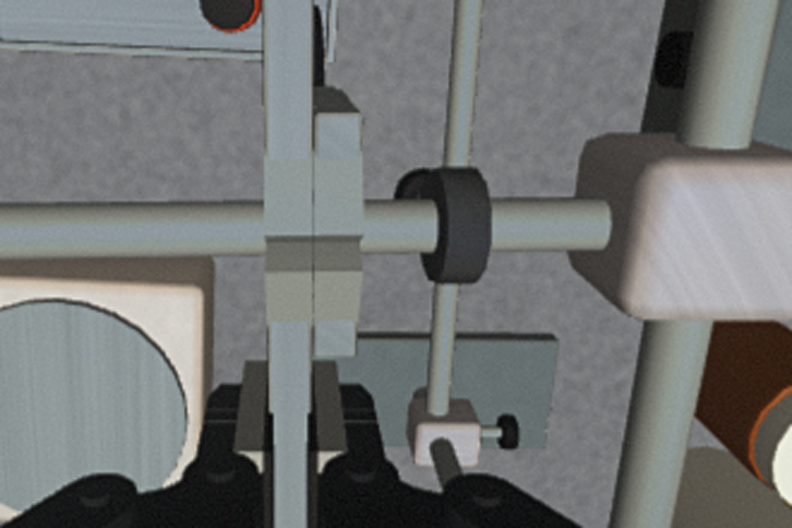

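Emit:
{"method": "drive_tool", "body": {
  "plan": [
    [[0,0,0],[2,0.07,-0.15],1],
    [[0,0,0],[2,0.07,-0.15],1],
    [[0,0,0],[2,0.07,-0.15],1],
    [[0,0,0],[2,0.07,-0.15],1],
    [[0,0,0],[1,0.03,-0.07],1],
    [[0,0,0],[1,0.03,-0.07],1]
  ]
}}

```text
time_s: 13.7
eef_pos: [0.641, -0.1283, 0.2533]
orientation: [[-0.041, 0.999, -0.0], [0.999, 0.041, 0.0], [0.0, -0.0, -1.0]]
wrist_force: [-2.0, 1.8, 0.8]
opening: 0.07
```

Emit:
{"method": "drive_tool", "body": {
  "plan": [
    [[0,0,0],[0.5,0.02,-0.04],1],
    [[0,0,0],[0.5,0.02,-0.04],1]
  ]
}}

```text
time_s: 13.9
eef_pos: [0.6419, -0.1283, 0.2533]
orientation: [[-0.041, 0.999, -0.0], [0.999, 0.041, -0.0], [0.0, -0.0, -1.0]]
wrist_force: [-1.3, 1.0, 0.3]
opening: 0.071
```

Run:
```python
from h import *
im=snap('wrist','w11.png'); cv2.imwrite('pics/w11b.png',cv2.resize(im[100:320,150:480,::-1],None,fx=2.4,fy=2.4,interpolation=cv2.INTER_CUBIC))
s=monitor.observe(); print(s['wrist_force'],s['eef_pos'])
```

```text
[-1.57145622  1.05159682  0.67348449] [ 0.64201447 -0.12832011  0.25328029]
```

View pics/w11b.png

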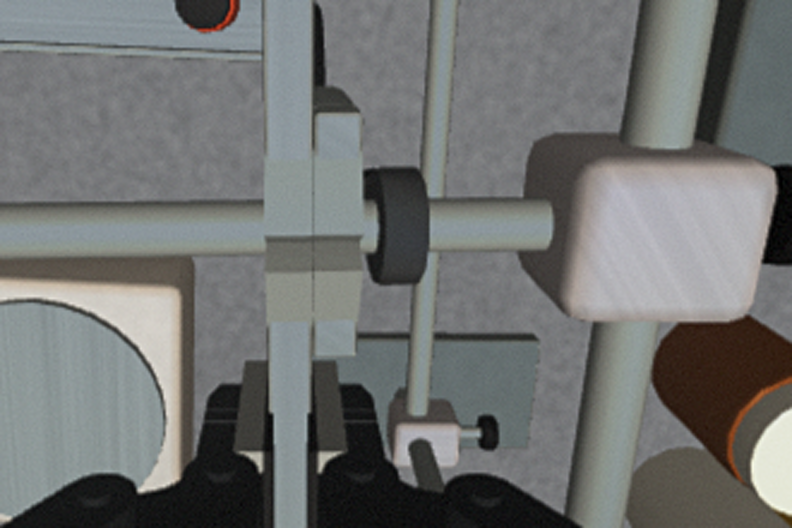

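Emit:
{"method": "drive_tool", "body": {
  "plan": [
    [[0,0,0],[0.5,0.01,-0.03],1],
    [[0,0,0],[0.5,0.01,-0.03],1]
  ]
}}

```text
time_s: 14.15
eef_pos: [0.6429, -0.1283, 0.2532]
orientation: [[-0.041, 0.999, -0.0], [0.999, 0.041, -0.0], [-0.0, -0.0, -1.0]]
wrist_force: [-1.2, 1.3, -0.0]
opening: 0.078
```

Emit:
{"method": "drive_tool", "body": {
  "plan": [
    [[0,0,0],[0.4,0,-0.03],1],
    [[0,0,0],[0.4,0,-0.03],1]
  ]
}}

```text
time_s: 14.35
eef_pos: [0.6437, -0.1283, 0.2531]
orientation: [[-0.041, 0.999, -0.0], [0.999, 0.041, -0.0], [-0.0, -0.0, -1.0]]
wrist_force: [-1.8, 0.8, 0.6]
opening: 0.073
```

Emit:
{"method": "drive_tool", "body": {
  "plan": [
    [[0,0,0],[0.3,0,-0.02],1],
    [[0,0,0],[0.3,0,-0.02],1]
  ]
}}

```text
time_s: 14.55
eef_pos: [0.6443, -0.1283, 0.2531]
orientation: [[-0.041, 0.999, -0.0], [0.999, 0.041, -0.0], [-0.0, -0.0, -1.0]]
wrist_force: [-2.7, 1.4, 0.8]
opening: 0.069
```

Emit:
{"method": "drive_tool", "body": {
  "plan": [
    [[0,0,0],[0.3,0,-0.02],1],
    [[0,0,0],[0.2,0,-0.01],1]
  ]
}}

```text
time_s: 14.75
eef_pos: [0.6448, -0.1283, 0.2531]
orientation: [[-0.041, 0.999, -0.0], [0.999, 0.041, -0.0], [-0.0, -0.0, -1.0]]
wrist_force: [-1.1, 1.8, 0.2]
opening: 0.07
```

Emit:
{"method": "drive_tool", "body": {
  "plan": [
    [[0,0,0],[0.2,0,-0.01],1],
    [[0,0,0],[0.2,0,-0.01],1]
  ]
}}

```text
time_s: 14.95
eef_pos: [0.6452, -0.1283, 0.253]
orientation: [[-0.041, 0.999, -0.0], [0.999, 0.041, -0.0], [-0.0, -0.0, -1.0]]
wrist_force: [-3.1, 1.5, 0.5]
opening: 0.073
```

Emit:
{"method": "drive_tool", "body": {
  "plan": [
    [[0,0,0],[0.2,0,-0.01],1],
    [[0,0,0],[0.2,0,-0.01],1]
  ]
}}

```text
time_s: 15.15
eef_pos: [0.6456, -0.1283, 0.253]
orientation: [[-0.041, 0.999, -0.0], [0.999, 0.041, -0.0], [-0.0, -0.0, -1.0]]
wrist_force: [-3.2, 0.7, 0.1]
opening: 0.071
```

Emit:
{"method": "drive_tool", "body": {
  "plan": [
    [[0,0,0],[0.2,0,-0.01],1],
    [[0,0,0],[0.2,0,-0.01],1],
    [[0,0,0],[0,0,0],1]
  ]
}}

```text
time_s: 15.45
eef_pos: [0.6458, -0.1283, 0.2529]
orientation: [[-0.041, 0.999, -0.001], [0.999, 0.041, -0.0], [-0.0, -0.001, -1.0]]
wrist_force: [-3.7, 0.5, -0.3]
opening: 0.073
```

Emit:
{"method": "drive_tool", "body": {
  "plan": [
    [[0,0,0],[0.2,0,-0.01],1],
    [[0,0,0],[0.2,0,-0.01],1],
    [[0,0,0],[0,0,0],1]
  ]
}}

```text
time_s: 15.75
eef_pos: [0.646, -0.1283, 0.2528]
orientation: [[-0.041, 0.999, -0.001], [0.999, 0.041, -0.0], [-0.0, -0.001, -1.0]]
wrist_force: [-6.3, 1.8, 1.5]
opening: 0.071
```

Run:
```python
from h import *
im=snap('wrist','w12.png'); cv2.imwrite('pics/w12b.png',cv2.resize(im[100:320,150:480,::-1],None,fx=2.4,fy=2.4,interpolation=cv2.INTER_CUBIC))
s=monitor.observe(); print(s['wrist_force'],s['wrist_torque'],s['eef_pos'])
```

```text
[-6.29847541  2.06337201  1.34792779] [0.39299836 1.36317675 0.25090358] [ 0.64599485 -0.12829634  0.25284676]
```

View pics/w12b.png

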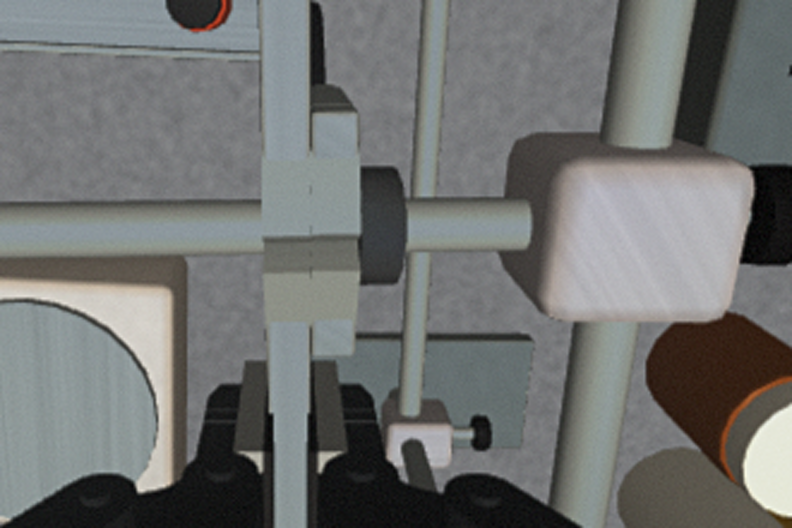

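Emit:
{"method": "drive_tool", "body": {
  "plan": [
    [[0,0,0],[0.15,0,0],1],
    [[0,0,0],[0,0,0],1],
    [[0,0,0],[0,0,0],1],
    [[0,0,0],[0,0,0],1]
  ]
}}

```text
time_s: 16.2
eef_pos: [0.6461, -0.1283, 0.2528]
orientation: [[-0.041, 0.999, -0.001], [0.999, 0.041, -0.0], [-0.0, -0.001, -1.0]]
wrist_force: [-6.9, 1.3, 2.3]
opening: 0.071
```

Emit:
{"method": "drive_tool", "body": {
  "plan": [
    [[0,0,0],[0.1,0,0.05],1],
    [[0,0,0],[0,0,0],1],
    [[0,0,0],[0,0,0],1],
    [[0,0,0],[0,0,0],1]
  ]
}}

```text
time_s: 16.6
eef_pos: [0.6461, -0.1283, 0.2528]
orientation: [[-0.041, 0.999, -0.002], [0.999, 0.041, -0.0], [-0.0, -0.002, -1.0]]
wrist_force: [-7.7, 1.9, 1.2]
opening: 0.073
```

Emit:
{"method": "drive_tool", "body": {
  "plan": [
    [[0,0,0],[-0.3,0,0.05],1],
    [[0,0,0],[-0.2,0,0.05],1],
    [[0,0,0],[0,0,0],1]
  ],
  "force": 20
}}

```text
time_s: 16.9
eef_pos: [0.6459, -0.1283, 0.253]
orientation: [[-0.041, 0.999, -0.001], [0.999, 0.041, -0.0], [-0.0, -0.001, -1.0]]
wrist_force: [-4.7, 1.6, 1.5]
opening: 0.071
```

Emit:
{"method": "drive_tool", "body": {
  "plan": [
    [[0,0,0],[0,0,0],0.8],
    [[0,0,0],[0,0,0],0.7],
    [[0,0,0],[0,0,0],0.6],
    [[0,0,0],[0,0,0],0.5],
    [[0,0,0],[0,0,0],0.5],
    [[0,0,0],[0,0,0],0.5]
  ]
}}

```text
time_s: 17.5
eef_pos: [0.6462, -0.1283, 0.2531]
orientation: [[-0.041, 0.999, -0.0], [0.999, 0.041, -0.0], [-0.0, -0.0, -1.0]]
wrist_force: [0.4, -1.3, -0.0]
opening: 0.252
```

Run:
```python
from h import *
s=monitor.observe(); print(s['time_s'],s['wrist_force'],s['opening'],s['eef_pos'])
im=snap('wrist','w13.png'); cv2.imwrite('pics/w13b.png',cv2.resize(im[100:320,150:480,::-1],None,fx=2.4,fy=2.4,interpolation=cv2.INTER_CUBIC))
im=snap('scene','s13.png'); cv2.imwrite('pics/s13b.png',cv2.resize(im[110:230,160:290,::-1],None,fx=5,fy=5,interpolation=cv2.INTER_CUBIC))
```

```text
17.5 [ 0.35146412 -1.29550194 -0.04464951] 0.2515442910329576 [ 0.64619785 -0.12834929  0.25313825]
```

View pics/w13b.png

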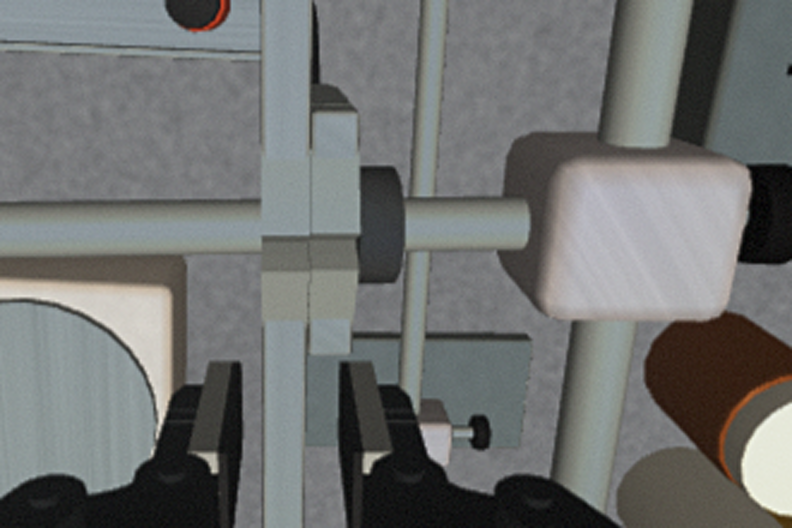

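View pics/s13b.png

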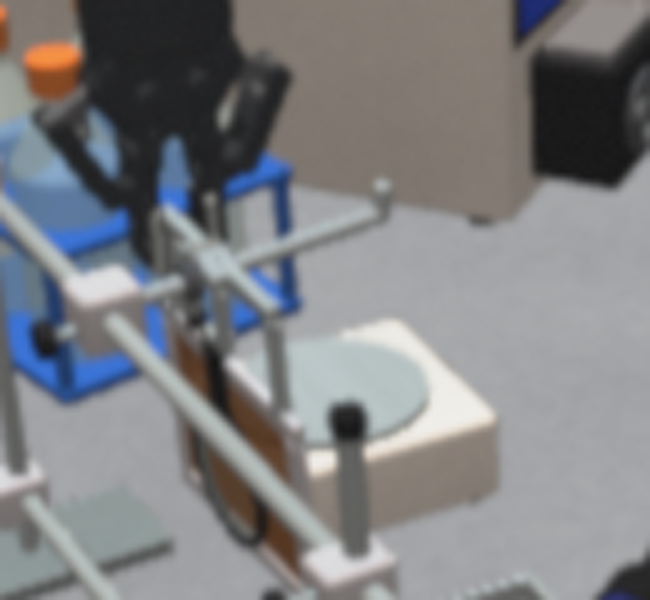

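Both hang flush against the collar, and the bow at crop x≈283 is clear of both pads (240 and 345). I now withdraw straight up.

Emit:
{"method": "drive_tool", "body": {
  "plan": [
    [[0,0,0],[-1,0,4],0.5],
    [[0,0,0],[0,0,10],0.5],
    [[0,0,0],[0,0,20],0.5],
    [[0,0,0],[0,0,30],0.5],
    [[0,0,0],[0,0,40],0.5],
    [[0,0,0],[-10,0,40],0.5],
    [[0,0,0],[0,0,0],0.5],
    [[0,0,0],[0,0,0],0.5]
  ]
}}

```text
time_s: 18.4
eef_pos: [0.6352, -0.1282, 0.3986]
orientation: [[-0.041, 0.999, 0.002], [0.999, 0.041, -0.001], [-0.001, 0.002, -1.0]]
wrist_force: [0.4, -0.3, -0.3]
opening: 0.252
```

Run:
```python
from h import *
s=monitor.observe(); print(s['time_s'],s['wrist_force'],s['opening'],s['eef_pos'])
im=snap('wrist','w14.png'); cv2.imwrite('pics/w14b.png',cv2.resize(im[:,:,::-1],None,fx=1.42,fy=1.42))
im=snap('scene','s14.png'); cv2.imwrite('pics/s14b.png',cv2.resize(im[110:230,160:290,::-1],None,fx=5,fy=5,interpolation=cv2.INTER_CUBIC))
```

```text
18.4 [ 0.41674137 -0.28770308 -0.27472922] 0.2523973815019967 [ 0.6352339  -0.12819042  0.3985967 ]
```

View pics/w14b.png

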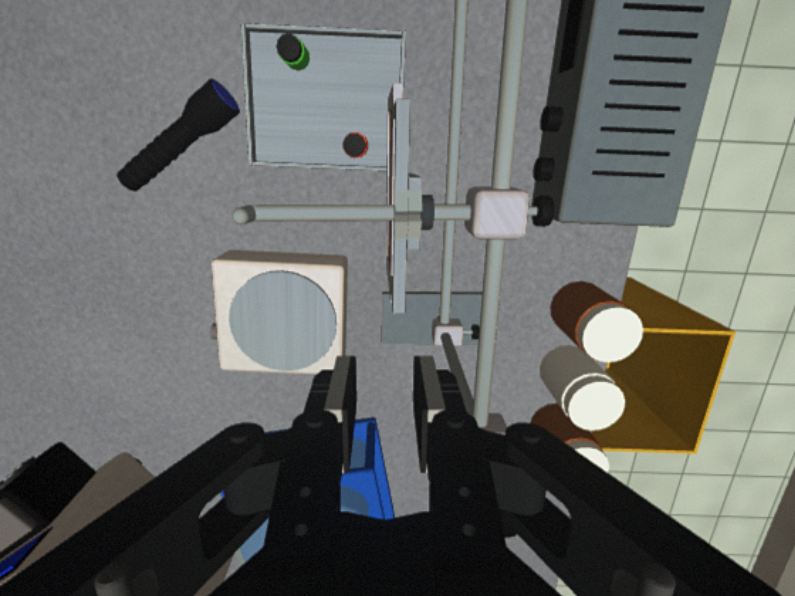

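View pics/s14b.png

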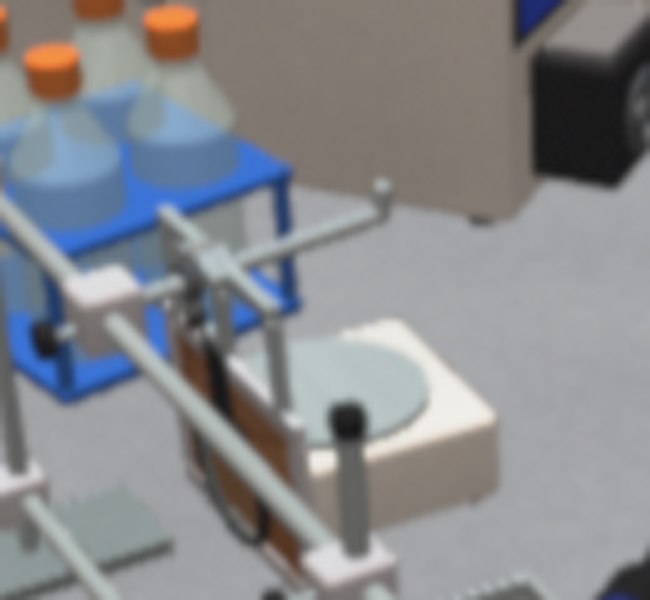

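Emit:
{"method": "drive_tool", "body": {
  "plan": [
    [[0,0,0],[0,0,0],0.5],
    [[0,0,0],[0,0,0],0.5],
    [[0,0,0],[0,0,0],0.5],
    [[0,0,0],[0,0,0],0.5],
    [[0,0,0],[0,0,0],0.5],
    [[0,0,0],[0,0,0],0.5],
    [[0,0,0],[0,0,0],0.5],
    [[0,0,0],[0,0,0],0.5]
  ]
}}

```text
time_s: 19.3
eef_pos: [0.6352, -0.1283, 0.3971]
orientation: [[-0.041, 0.999, -0.0], [0.999, 0.041, -0.0], [-0.0, -0.0, -1.0]]
wrist_force: [-0.3, 0.4, 0.2]
opening: 0.251
```

Run:
```python
from h import *
a=cv2.imread('pics/s14.png').astype(int); b=snap('scene','s15.png')[:,:,::-1].astype(int)
d=np.abs(a-b).max(2)[110:230,190:250]; print(d.mean(),d.max(),(d>25).sum())
p=lambda u,v,z:np.round(bp('wrist',(u/1.42,v/1.42),z),4)
print('bar ends',p(402,100,.265),p(398,311,.265))
print(ticket.hand_in())
```

```text
0.6468055555555555 3 0
bar ends [ 0.6411 -0.0216  0.265 ] [ 0.6453 -0.1472  0.265 ]
the job is handed in; nothing more can be done
None
```

The amber screen now hangs on the hook rod in front of the magnifier. The magnifier is up against the stop collar, and the job is handed in after about 19 s of the 66 s allowed. The hand-in gave no verdict.

- **Lift and hanging:** I gripped the screen's bow about 41 mm to one side of its middle, lifted it straight out of the grey rack and brought it in over the hook tip. I lowered it in steps of about 0.4 mm until the rod carried roughly 3.5 N.
- **Pushing home:** I slid it back along the rod with the magnifier ahead of it. The collar was felt as the push rose from about 2–3 N to about 7.7 N. I estimate 5 N of that reached the magnifier, because sliding friction took the rest. I held it there for about 0.8 s, eased off, opened the fingers part-way and withdrew straight up.
- **Last checks:** Both bows are flush together against the collar. Two scene pictures 0.9 s apart showed no movement around them. The wrist force was back to about zero, so the robot touches nothing. The vials and torch look undisturbed in the last wrist picture; the beaker was never approached, but I did not check it again at the end.
- **Disagreements:** The cameras and the arm's own readings disagreed by 1–3 mm on the sideways position. That left a side force of 1–2.6 N while sliding, well below the limits. The rod's heading also came out between about 1.7° and 3°, depending on the camera.

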